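Lock the tape dispenser's axle with its spring clip

ROBOT

A 7-joint arm with a two-finger parallel gripper is mounted at the origin on a cart in front of the work surface, level with it; the furniture and walls round the work are solid. World frame = base frame: x ahead of the robot, y to its left, z up, the work surface at z = 0. Lengths are in m, angles in rad, forces in N, time in s.
With the tool pointing down it reaches from about 0.425 to 0.875 m from the base axis. Payload 8.4 kg.
Tool frame: the origin (TCP) lies at the very end of the fingers, on their centre line; the grasp point (between the pads) lies 19 mm behind it; z points along the fingers, y is the line along which they close (so a half turn about z gives the same grasp; the last joint's range is limited). The gripper opens to 87 mm and grips with 3 to 60 N. Pads are 19 mm wide; open, the fingers measure 117 mm over their backs; the gripper's body (75 mm by 190 mm) begins 51 mm behind the grasp point.
Start: joints at [1.114, 0.333, 0.04, 1.465, -0.013, 1.343, -0.059], TCP at [0.228, -0.609, 0.223] pointing down, gripper open.
Joint ranges: [-2.58, 2.58], [-0.38, 2.09], [-1.3, 1.39], [0.25, 2.4], [-1.5, 4.64], [0.08, 2.09], [-2.65, 2.65]. Speed limits (rad/s): [2.22, 2.22, 2.79, 2.79, 3.14, 3.14, 3.14].

INTERFACE

Orientations are given as a unit quaternion [x, y, z, w].
In Python, from workcell import * gives the robot as it stands.
- The arm moves only by the tool apply_moves, never from a script. Its argument "moves" is a list of rows, each a list of 7 numbers: the shift along the world's x, y, z in units of 60 mm (1.0 is 60 mm), then the turn, a rotation vector about the world's x, y, z in units of 6 degrees (1.0 is 6 degrees), then the finger opening in mm, from 0 to 87. In form: [[x, y, z, ax, ay, az, hand], ...]. A call has 1 to 12 rows; each row is the pose to reach, as a shift and turn from the pose commanded when the call began; what a row does not reach only later rows make up. A row lasts 1/8 s, in which the tool goes at most 62.5 mm and 10.7 degrees, less where a joint would pass 70% of its speed; a pose out of reach is approached as far as the arm can. A call with a gripper value outside its range is refused whole. The fingers move at their own pace and stop on an object; "newtons" is the grip in N (left out, the last holds). Time passes only in rows, so rows that repeat a pose let the fingers close. It gives the time, the measured TCP pose, the force, the opening and the grip force at its end, in the units of the state.
- state(): the state, without advancing time (a new reading comes with each control period).
- snapshot(name): name is "scene" or "top"; returns a dict with "image" (420x560x3 uint8, red, green, blue), "fx", "fy", "cx", "cy" (pixels), "world_from_camera" (4x4, takes a point from camera to world coordinates). Camera axes: x right, y down, z forward; pixel columns grow to the right and rows downward; lengths in m; the calibration is good to about 2 mm. A picture is of the moment at which its call begins. There is no depth.
- job_done(): hands the job in; it is judged then, once.
The state is a dict: "time": time; "q": joint angles; "dq": joint speeds; "joint_torque": joint torques, N m; "eef_pos": TCP position; "tool_rot": TCP orientation; "force": force on the tool from outside, world axes, zero at the start; "moment": the same for the moment, N m; "width": finger opening in m; "grasp_force": force on a finger pad.
Only numpy, scipy, OpenCV 4.12 (cv2) and the standard library are available. Lean on these libraries where they do the work, as an engineer would, in place of code of your own. Each camera call takes 0.05 s, during which the arm holds its last target. There are 200 camera calls.

TASK

The axle of the blue tape dispenser has slid part of the way out: push it fully home by its black knob, so that its grooved end stands out of the opposite cheek. Then take the orange-handled spring clip from its grey rack and press it straight down onto the groove of the axle until it snaps fully home, and let go of it. Do not knock the other things on the bench about.

Things in the scene. Friction and masses are not known exactly. Their poses are not given: they have to be found in the camera images.
- dispenser: Blue tape dispenser, fixed: base 110 x 150 x 10 mm, cheeks 60 mm wide (x), 8 mm thick, at y = +-35 mm, 88 mm high; amber tape roll between them, top at 102 mm. Origin: centre of its underside, on the bench. Its axle runs level along the dispenser's own y axis, 70 mm above the bench; knob at the +y end, groove at the -y end.
- axle (a joint): How far the axle is pushed in along the dispenser's -y direction, m: 0 = drawn out, 0.040 = fully home (end stop). It slides with about 2 N of friction and stays where it is left. Starts between 0 and 0.012.
- axle_knob (a point): Centre of the outer (+y) end face of the axle's black knob, 30 mm in diameter, 22 mm long; moves with the axle. With the axle home this face is 63 mm from the dispenser's centre, along its +y.
- axle_groove (a point): Centre of the groove, on the axle's centre line; moves with the axle. With the axle home it is 53 mm from the dispenser's centre along its -y, 14 mm outside the cheek, 70 mm above the bench. Steel axle 20 mm in diameter; groove 14 mm in diameter, 8 mm wide at the bottom, 12 mm at its sloping mouth; beyond it an end head 20 mm in diameter, 9 mm long.
- clip_rack: Small grey rack, fixed, base 74 x 50 mm, two posts 40 mm high (small lips to 43 mm) at x = +-26 mm with a 40 mm gap; the clip hangs upright between them with its shoulder on their tops, origin 28 mm above the bench, yaw as the rack's. Lift it straight up 40 mm to clear the rack. Origin: centre of its underside.
- spring_clip: Spring clip, 50 g. Origin: centre of its pocket, on the axle's centre line when seated. z up to the handle, x across the legs, y (thickness) along the axle; same after half a turn about z. Two sprung steel legs of 5 mm wire hang to z = -21 mm: throat 9 mm wide at z = -7 mm, flaring to 24 mm at the tips. They spring apart over the groove when pressed down with 6 to 15 N.
- clip_handle (a point): Centre of the clip's orange handle, 30 mm above the clip's origin. Handle 18 (x) x 12 (y) mm, from z = 18 to 42 mm over that origin; under it an orange shoulder 50 (x) x 12 (y) mm, z = 12 to 18 mm. Grip the handle across its x, fingertips just above the shoulder, which they can press on.
- meter: Black hand multimeter, 152 x 78 x 43 mm, lying on the bench (bystander). Origin: centre of its underside.
- cutters: Side cutters with red handles, 121 mm long, on the bench (bystander).
- paper_tape: Roll of cream masking tape, 68 mm, lying flat (bystander).
- cleaner_bottle: Pink bottle with a white cap, 53 mm across, 94 mm high (bystander).
- tinner: Small round white tin, 30 mm across, 18 mm high (bystander).
- sink: Small white finned heat sink, 28 x 36 x 18 mm (bystander).

How it is judged:
On the way, in this order (a step that is already met when the one before it is completed fails the run):
1. the axle is pushed home (value of joint axle above 0.037 m), for 0.2 s.
2. the clip has snapped onto the groove (value of joint axle above 0.037 m and distance between spring_clip and axle_groove below 0.004 m), for 0.2 s.
At the end, for the whole second after the job is handed in: The axle is home (within 3 mm of its end stop), the clip sits in the groove with the centre of its pocket within 4 mm of the groove's centre and square to the axle within 0.35 rad, at rest and released (all of step 2 and angle between the y axis of spring_clip and the y axis of dispenser, either way round below 0.35 rad and linear speed of spring_clip below 0.02 m/s and contact force between the fingers and spring_clip below 0.1 N); the robot touches nothing.
It fails at once if a bystander is knocked more than 4 cm out of its place (distance of any of meter, cutters, paper_tape, cleaner_bottle, tinner, sink from where it was at the start of the episode above 0.04 m).
It also fails if it takes over 54 s, if anything falls off the work surface, if the arm or the gripper's body presses on something with over 40 N, if the wrist force passes 120 N, or if a joint passes its speed limit or range.

## Working session

There is one attempt and no reset: what is moved stays moved. The work goes in short steps, Python scripts to look and compute and a tool call to move; the robot and the scene stay as the last step left them, time stands still between calls to the robot, and variables do not carry over. Pictures are saved under pics/ and viewed, at most 10 in all, crops included, and the job is handed in when it is done.

Besides the shell and the picture viewer there is one more tool, called after ">>>" in YAML: its name, and indented under it one key for each argument. apply_moves: Moves the arm, as the interface text tells. Its arguments: {"type":"object","properties":{"moves":{"type":"array","items":{"type":"array","items":{"type":"number"}}},"newtons":{"type":"number"}},"required":["moves"]}

```bash
mkdir -p pics; cat > h.py <<'E'
from workcell import *
import numpy as np, cv2
def snap(n,f):
    s=snapshot(n); cv2.imwrite(f'pics/{f}.png',s['image'][:,:,::-1]); np.savez(f'pics/{f}.npz',**s); return s
def ray(s,u,v):
    T=s['world_from_camera']; d=T[:3,:3]@np.array([(u-s['cx'])/s['fx'],(v-s['cy'])/s['fy'],1]); return T[:3,3],d
def at(s,u,v,z):
    o,d=ray(s,u,v); return o+d*(z-o[2])/d[2]
def proj(s,p):
    T=s['world_from_camera']; c=T[:3,:3].T@(np.array(p)-T[:3,3]); return np.array([c[0]/c[2]*s['fx']+s['cx'],c[1]/c[2]*s['fy']+s['cy']])
E
python3 - <<'E'
from h import *
for n in('scene','top'):
    s=snap(n,n+'0'); print(n,s['fx'],s['cx'],s['cy'],np.round(s['world_from_camera'],3))
st=state();print(st['eef_pos'],st['tool_rot'],st['force'],st['time'])
E
```

```text
scene 534.8450817341967 275.24959945115666 220.93209583705917 [[-0.874 -0.366  0.319  0.126]
 [-0.485  0.653 -0.582  0.582]
 [ 0.005 -0.663 -0.749  1.075]
 [ 0.     0.     0.     1.   ]]
top 425.32848559955653 280.6706672793412 215.68531272921444 [[-0.007 -0.986  0.164  0.357]
 [-1.     0.006 -0.009 -0.176]
 [ 0.008 -0.165 -0.986  1.235]
 [ 0.     0.     0.     1.   ]]
[ 0.22744387 -0.608456    0.22173954] [ 9.84042055e-01  1.77934511e-01 -1.72908966e-04 -7.17090939e-04] [-0.95254136  0.37923156  0.45812967] 0.1
```

View pics/scene0.png

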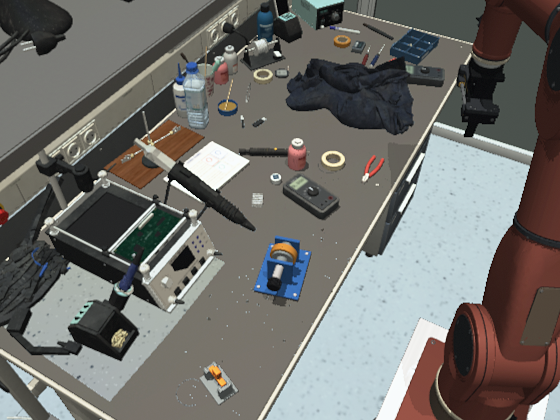

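View pics/top0.png

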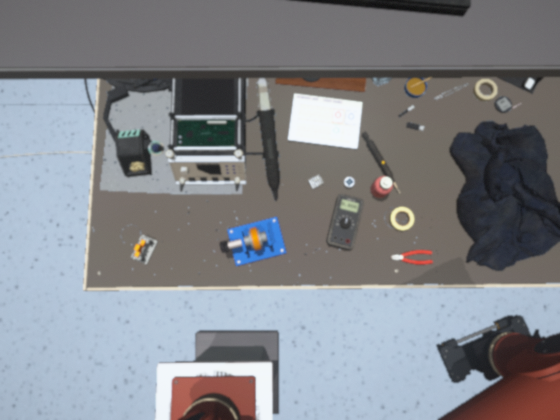

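The scene view shows the dispenser at about (282,265), with its knob toward the camera, and the rack with the clip at (218,380). In the top view the dispenser is at (257,242), the knob at (228,245) and the rack at (144,249). I'll enlarge these for precise measuring.

```bash
python3 - <<'E'
from h import *
a=cv2.imread('pics/top0.png');b=cv2.imread('pics/scene0.png')
r=lambda im,x,y:cv2.resize(im[y:y+50,x:x+66],(396,300),interpolation=cv2.INTER_CUBIC)
z=lambda im,x,y:cv2.resize(im[y:y+75,x:x+99],(396,300),interpolation=cv2.INTER_CUBIC)
cv2.imwrite('pics/c0.png',np.vstack([np.hstack([z(a,205,205),r(a,112,224)]),np.hstack([z(b,235,228),r(b,187,352)])]))
E
```

```text
(no output)
```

View pics/c0.png

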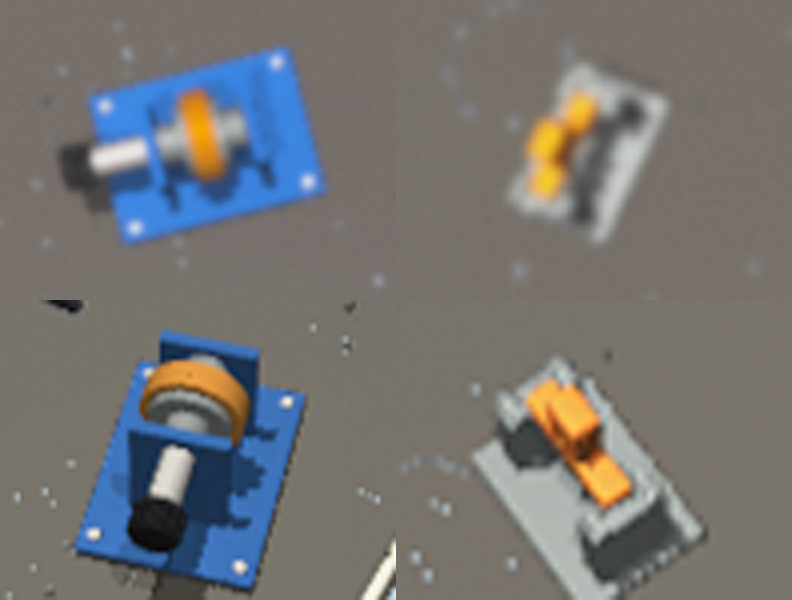

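The crop shows clean base corners for both dispenser and rack in both views, so I'll fit poses to them.

```bash
cat > fit.py <<'E'
from h import *
from scipy.optimize import least_squares
T=np.load('pics/top0.npz');S=np.load('pics/scene0.npz')
T={k:T[k] for k in T};S={k:S[k] for k in S}
def c(x,y,k,ox,oy): return np.array([ox+(x+.5)/k-.5,oy+(y+.5)/k-.5])
def R(a): return np.array([[np.cos(a),-np.sin(a),0],[np.sin(a),np.cos(a),0],[0,0,1]])
t=lambda x,y:(T,c(x,y,4,205,205)); s=lambda x,y:(S,c(x,y-300,4,235,228))
D=[((1,1),t(92,95)),((1,-1),t(287,48)),((-1,-1),t(325,192)),((-1,1),t(128,243)),
 ((1,1),s(78,550)),((-1,1),s(253,590)),((-1,-1),s(303,397)),((1,-1),s(140,362))]
t2=lambda x,y:(T,c(x-396,y,6,112,224)); s2=lambda x,y:(S,c(x-396,y-300,6,187,352))
K=[((1,1),t2(578,65)),((1,-1),t2(668,100)),((-1,-1),t2(603,243)),((-1,1),t2(510,200)),
 ((1,1),s2(472,455)),((1,-1),s2(558,357)),((-1,-1),s2(705,540))]
def fit(L,hx,hy,h,x0):
    f=lambda p:np.concatenate([proj(v,R(p[2])@[a*hx,b*hy,h]+[p[0],p[1],0])-uv for (a,b),(v,uv) in L])
    r=least_squares(f,x0); print(np.round(r.x,4),np.round(r.fun.reshape(-1,2),1).tolist()); return r.x
d=fit(D,.055,.075,.01,[.5,-.1,0.2]); k=fit(K,.037,.025,.006,[.5,.2,-.4])
P=lambda p,q:R(p[2])@np.array(q)+[p[0],p[1],0]
def inv(v,x,y,w):
    pt=proj(v,w); return pt
# knob face predicted vs slide
for a in (0,.006,.012):
    w=P(d,[0,.103-a,.07]);print('knob',a,np.round(proj(S,w)*4-np.array([235,228])*4+[0,300],0),np.round((proj(T,w)-205)*4,0))
w=P(k,[0,0,.070]);print('handle top',np.round((proj(T,w)-[112,224])*6+[396,0]),np.round((proj(S,w)-[187,352])*6+[396,300]))
print('knob home',P(d,[0,.063,.07]),'groove',P(d,[0,-.053,.07]),'yd',R(d[2])[:,1])
E
python3 fit.py
```

```text
[ 0.4862 -0.1151  0.2513] [[-1.4, 1.4], [-0.1, 0.1], [0.1, 0.6], [-1.3, 1.2], [-1.3, -1.0], [-0.2, -1.1], [0.6, -1.2], [-0.5, -1.0]]
[ 0.4672  0.2095 -0.3884] [[-0.9, -0.6], [-0.2, -0.0], [-0.1, -0.0], [-0.5, 0.6], [-1.8, -0.5], [3.4, 2.2], [-1.0, -2.7]]
knob 0 [148. 545.] [ 54. 175.]
knob 0.006 [151. 536.] [ 62. 173.]
knob 0.012 [154. 528.] [ 71. 170.]
handle top [541. 137.] [562. 402.]
knob home [ 0.4705031  -0.05411096  0.07      ] groove [ 0.4993479  -0.16646743  0.07      ] yd [-0.24866215  0.96859028  0.        ]
```

```bash
cat > mfit.py <<'E'
from h import *
from scipy.optimize import minimize
def R(a): return np.array([[np.cos(a),-np.sin(a),0],[np.sin(a),np.cos(a),0],[0,0,1]])
P=lambda p,q:(R(p[2])@np.atleast_2d(q).T).T+[p[0],p[1],p[3] if len(p)>3 else 0]
def box(x0,x1,y0,y1,z0,z1): return [[x,y,z] for x in(x0,x1) for y in(y0,y1) for z in(z0,z1)]
def render(v,p,boxes,roi,k=8,dil=0):
    x,y,w,h=roi; m=np.zeros((h*k,w*k),np.uint8)
    for b in boxes:
        uv=np.array([proj(v,q) for q in P(p,b)]); uv=(uv-[x,y]+.5)*k-.5
        cv2.fillConvexPoly(m,cv2.convexHull(np.round(uv*16).astype(np.int32)),255,cv2.LINE_AA,4)
    if dil: m=cv2.dilate(m,np.ones((2*dil*k+1,)*2))
    return cv2.resize(m,(w,h),interpolation=cv2.INTER_AREA)/255.
def load(f): z=np.load(f'pics/{f}.npz'); return {k:z[k] for k in z.files}
def soft(im,ch): 
    f=im.astype(float); s=f.sum(2)+1e-3
    if ch=='blue': q=(f[...,2]-f[...,0])/s; return np.clip(q/.3,0,1)
    q=(f[...,0]-f[...,2])/s; return np.clip((q-.1)/.35,0,1)
CLIP=[box(-.009,.009,-.006,.006,.018,.042),box(-.025,.025,-.006,.006,.012,.018)]
BASE=[box(-.055,.055,-.075,.075,0,.01)]
CH=[box(-.03,.03,s*.035-.004,s*.035+.004,0,.088) for s in(1,-1)]
OCC=[box(-.04,.04,-.03,.03,.0,.102),box(-.015,.015,-.04,.105,.055,.085)]
def fit(views,boxes,ch,p0,occ=(),zfix=None):
    data=[]
    for v in views:
        uv=np.array([proj(v,q) for b in boxes for q in P(p0,b)]); a=uv.min(0).astype(int)-7; b=uv.max(0).astype(int)+8
        roi=(a[0],a[1],*(b-a)); im=v['image'][a[1]:b[1],a[0]:b[0]]
        w=1-render(v,p0,occ,roi,4,2) if len(occ) else 1
        data.append((v,roi,soft(im,ch),w))
    def f(q): 
        p=np.r_[p0[:2]+q[:2]/100,p0[2]+q[2]/10,p0[3:]]
        return sum((((render(v,p,boxes,r)-m)**2)*w).sum() for v,r,m,w in data)
    r=minimize(f,[0,0,0],method='Nelder-Mead',options=dict(xatol=.005,fatol=1e-3,initial_simplex=[[0,0,0],[.6,0,0],[0,.6,0],[0,0,.8]]))
    q=r.x; p=np.r_[p0[:2]+q[:2]/100,p0[2]+q[2]/10,p0[3:]]; print(np.round(p,4),round(f([0,0,0]),2),round(r.fun,2)); return p
E
cat > run1.py <<'E'
from mfit import *
T,S=load('top0'),load('scene0')
d0=np.array([.4862,-.1151,.2513]);k0=np.array([.467,.21,-.39,.028])
for V in([T],[S],[T,S]):
    fit(V,BASE+CH,'blue',d0,OCC); fit(V,CLIP,'orange',k0)
E
python3 run1.py
```

```text
Traceback (most recent call last):
  File "run1.py", line 5, in <module>
    fit(V,BASE+CH,'blue',d0,OCC); fit(V,CLIP,'orange',k0)
    ~~~^^^^^^^^^^^^^^^^^^^^^^^^^
  File "mfit.py", line 33, in fit
    q=r.x; p=np.r_[p0[:2]+q[:2]/100,p0[2]+q[2]/10,p0[3:]]; print(np.round(p,4),round(f([0,0,0]),2),round(r.fun,2)); return p
                                                                                     ~^^^^^^^^^
  File "mfit.py", line 30, in f
    p=np.r_[p0[:2]+q[:2]/100,p0[2]+q[2]/10,p0[3:]]
                   ~~~~~^~~~
TypeError: unsupported operand type(s) for /: 'list' and 'int'
```

```bash
sed -i 's/round(f(\[0,0,0\]),2)/round(f(np.zeros(3)),2)/' mfit.py; python3 run1.py
```

```text
[ 0.4884 -0.1159  0.2468] 49.47 23.3
[ 0.467   0.2093 -0.4359  0.028 ] 19.86 18.56
[ 0.4874 -0.1177  0.2552] 60.96 40.05
[ 0.4649  0.2098 -0.4387  0.028 ] 34.8 23.8
[ 0.4876 -0.1168  0.2523] 110.43 76.39
[ 0.4656  0.2095 -0.4299  0.028 ] 54.66 44.47
```

```bash
python3 - <<'E'
from mfit import *
T,S=load('top0'),load('scene0')
def tri(a,b):
    (o,d),(p,e)=ray(T,*a),ray(S,*b); d=d/np.linalg.norm(d);e=e/np.linalg.norm(e)
    t=np.linalg.lstsq(np.c_[d,-e],p-o,rcond=None)[0]; print(np.round(o+t[0]*d,3),np.round(p+t[1]*e,3))
tri((277,198),(255,230)); tri((263,82),(140,143)); tri((172,153),(160,307))
print(state()['q'])
d=np.array([.4876,-.1168,.2523])
for a in(0,.012,.04): print(P(d,[0,.103-a,.07]))
print(P(d,[0,-.053,.07]))
E
```

```text
[ 0.61  -0.177  0.029] [ 0.603 -0.179  0.027]
[ 0.872 -0.143  0.221] [ 0.892 -0.133  0.232]
[0.748 0.133 0.024] [0.689 0.115 0.   ]
[ 1.11384038  0.33385741  0.03987526  1.46617792 -0.01341487  1.34329861
 -0.05846096]
[[ 0.46188792 -0.01706089  0.07      ]]
[[ 0.46488351 -0.02868098  0.07      ]]
[[ 0.4718732  -0.05579453  0.07      ]]
[[ 0.50083049 -0.16812206  0.07      ]]
```

>>> apply_moves:
  moves:
    - [0.5,0.9,0,0,0,1.2,0]
    - [1,1.8,0,0,0,2.4,0]
    - [1.5,2.7,0,0,0,3.6,0]
    - [2,3.6,0,0,0,4.8,0]
    - [2.5,4.5,0,0,0,6,0]
    - [2.9,5.4,0,0,0,7.2,0]
    - [3.2,6.3,0,0,0,8.4,0]
    - [3.5,7.2,0,0,0,9.6,0]
    - [3.6,8.1,0,0,0,10.8,0]
    - [3.7,9.0,0,0,0,12,0]
    - [3.7,9.9,0,0,0,13.2,0]
    - [3.7,10.65,0,0,0,14,0]

```text
time: 1.6
eef_pos: [0.4492, 0.0323, 0.2224]
tool_rot: [0.61, 0.792, -0.0, -0.0]
force: [0.2, 0.2, -0.7]
width: 0.0007
grasp_force: 0.0
```

>>> apply_moves:
  moves:
    - [0,0,-0.9,0,0,0,0]
    - [0,0,-1.8,0,0,0,0]
    - [0,0,-2.5,0,0,0,0]
    - [0,0,-2.78,0,0,0,0]
    - [0.06,-0.25,-2.78,0,0,-0.1,0]
    - [0.12,-0.5,-2.78,0,0,-0.1,0]
    - [0.17,-0.7,-2.78,0,0,-0.1,0]
    - [0.22,-0.9,-2.78,0,0,-0.1,0]
    - [0.27,-1.05,-2.78,0,0,-0.1,0]
    - [0.3,-1.2,-2.78,0,0,-0.1,0]

```text
time: 2.85
eef_pos: [0.4681, -0.0421, 0.0559]
tool_rot: [0.616, 0.788, 0.0, 0.0]
force: [1.0, 2.8, 0.5]
width: 0.0007
grasp_force: 1.3
```

```bash
python3 - <<'E'
from h import *
st=state();print(st['eef_pos'],st['force'])
E
```

```text
[ 0.46810022 -0.0421088   0.05593812] [0.99536223 2.76400618 0.51513071]
```

>>> apply_moves:
  moves:
    - [0.015,-0.06,0,0,0,0,0]
    - [0.025,-0.1,0,0,0,0,0]
    - [0.025,-0.1,0,0,0,0,0]

```text
time: 3.22
eef_pos: [0.4687, -0.0453, 0.0558]
tool_rot: [0.616, 0.788, 0.001, -0.001]
force: [-2.5, 10.5, 6.1]
width: 0.0001
grasp_force: 5.6
```

>>> apply_moves:
  moves:
    - [0.01,-0.04,0,0,0,0,0]
    - [0.01,-0.04,0,0,0,0,0]

```text
time: 3.48
eef_pos: [0.4687, -0.0454, 0.0557]
tool_rot: [0.615, 0.789, 0.001, -0.003]
force: [-6.8, 19.0, 10.1]
width: 0.0004
grasp_force: 10.1
```

>>> apply_moves:
  moves:
    - [-0.1,0.4,0,0,0,0,0]
    - [-0.1,0.7,0.7,0,0,0,30]
    - [-0.1,0.9,1.6,0,0,-1,60]
    - [-0.1,1.7,2.0,0,0,-2.5,60]
    - [-0.1,2.7,2.0,0,0,-4,60]
    - [-0.1,3.6,2.0,0,0,-5.5,60]
    - [-0.06,4.28,2.0,0,0,-6.5,60]
    - [-0.06,4.28,2.0,0,0,-6.5,60]

```text
time: 4.47
eef_pos: [0.4651, 0.2103, 0.1757]
tool_rot: [0.843, 0.538, 0.0, -0.001]
force: [0.8, -0.8, 0.7]
width: 0.0578
grasp_force: 0.0
```

```bash
cat > run2.py <<'E'
from mfit import *
T,S=snap('top','top1'),snap('scene','scene1')
st=state();print(st['eef_pos'],st['tool_rot'],st['force'])
d=np.array([.4876,-.1168,.2523]);k0=np.array([.466,.2095,-.433,.028])
for V in(T,S): fit([V],CLIP,'orange',k0)
a=T['image'][...,::-1];b=S['image'][...,::-1]
z=lambda im,x,y:cv2.resize(im[y:y+75,x:x+99],(396,300),interpolation=cv2.INTER_CUBIC)
cv2.imwrite('pics/c1.png',np.vstack([np.hstack([z(a,205,205),z(a,95,212)]),np.hstack([z(b,235,228),z(b,170,340)])]))
for y in(-.053,-.068,.063): print(y,np.round((proj(T,P(d,[0,y,.07])[0])-205)*4),np.round((proj(S,P(d,[0,y,.07])[0])-[235,228])*4+[0,300]))
E
python3 run2.py
```

```text
[0.46586691 0.20627444 0.17527907] [ 8.43336070e-01  5.37386179e-01 -6.05256366e-04  4.03527054e-05] [-0.26172852 -0.7480026   0.04241601]
[ 0.4667  0.209  -0.4222  0.028 ] 20.02 18.93
[ 0.4648  0.2097 -0.4266  0.028 ] 34.89 32.0
-0.053 [277. 115.] [213. 336.]
-0.068 [298. 109.] [219. 318.]
0.063 [113. 158.] [166. 486.]
```

View pics/c1.png

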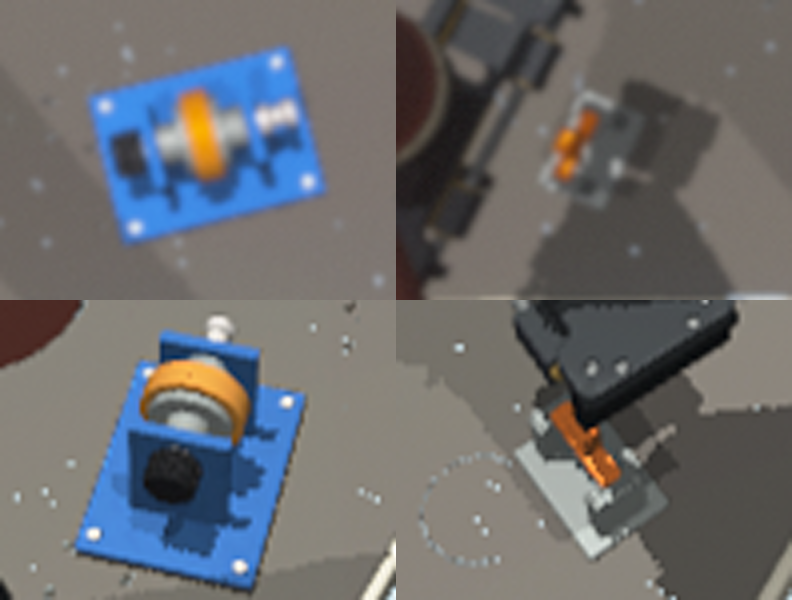

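The picture shows the axle home: the grooved end stands out with the groove at crop (277,117), matching the prediction of (277,115). The clip is still hanging undisturbed in its rack at (575,145). Next I descend part way.

>>> apply_moves:
  moves:
    - [0,0,-0.7,0,0,0,60]
    - [0,0,-1.4,0,0,0,60]
    - [0,0,-1.4,0,0,0,60]
    - [0,0,-1.4,0,0,0,60]

```text
time: 5.08
eef_pos: [0.467, 0.2061, 0.0931]
tool_rot: [0.844, 0.536, 0.0, 0.0]
force: [0.0, -0.0, 0.5]
width: 0.0599
grasp_force: 0.0
```

```bash
python3 - <<'E'
from h import *
st=state();print(st['eef_pos'],st['force'],st['tool_rot'])
E
```

```text
[0.46695521 0.20611137 0.09311436] [ 0.02853144 -0.03679454  0.53969156] [8.44059008e-01 5.36250046e-01 4.74480281e-04 2.31013690e-04]
```

>>> apply_moves:
  moves:
    - [-0.02,0.055,-0.4,0,0,0,60]
    - [-0.02,0.055,-0.75,0,0,0,60]
    - [-0.02,0.055,-0.75,0,0,0,60]
    - [-0.02,0.055,-0.75,0,0,0,12]
    - [-0.02,0.055,-0.75,0,0,0,12]
    - [-0.02,0.055,-0.75,0,0,0,12]
    - [-0.02,0.055,-0.75,0,0,0,12]
    - [-0.02,0.055,-0.75,0,0,0,12]
  newtons: 40

```text
time: 6.08
eef_pos: [0.4651, 0.2099, 0.0469]
tool_rot: [0.844, 0.537, 0.0, 0.0]
force: [0.8, -1.6, 1.2]
width: 0.018
grasp_force: 0.4
```

>>> apply_moves:
  moves:
    - [0,0,0,0,0,0,0]
    - [0,0,0,0,0,0,0]
    - [0,0,0.4,0,0,0,0]
    - [0,0,0.9,0,0,0,0]
    - [0,0,1.8,0,0,0,0]
    - [0,0,2.5,0,0,0,0]
    - [0,0,2.5,0,0,0,0]
  newtons: 40

```text
time: 6.95
eef_pos: [0.4664, 0.2109, 0.1998]
tool_rot: [0.844, 0.537, 0.003, 0.001]
force: [1.4, 1.0, -1.0]
width: 0.0176
grasp_force: 40.0
```

>>> apply_moves:
  moves:
    - [0.1,-0.8,0,0,0,0.9,0]
    - [0.2,-1.7,0,0,0,1.9,0]
    - [0.3,-2.6,0,0,0,2.9,0]
    - [0.4,-3.5,0,0,0,3.9,0]
    - [0.5,-4.4,0,0,0,4.9,0]
    - [0.58,-5.3,0,0,0,5.9,0]
    - [0.58,-6.0,0,0,0,6.6,0]
    - [0.58,-6.3,0,0,0,6.6,0]
    - [0.58,-6.3,-0.6,0,0,6.6,0]
    - [0.58,-6.3,-1.0,0,0,6.6,0]
    - [0.58,-6.3,-1.0,0,0,6.6,0]
    - [0.58,-6.3,-1.0,0,0,6.6,0]

```text
time: 8.45
eef_pos: [0.5002, -0.1675, 0.1374]
tool_rot: [0.612, 0.791, 0.0, 0.0]
force: [-0.2, -0.3, 0.2]
width: 0.0175
grasp_force: 40.0
```

```bash
cat > run3.py <<'E'
from mfit import *
T,S=snap('top','top2'),snap('scene','scene2')
st=state();e=st['eef_pos'];q=st['tool_rot'];print(e,2*np.arctan2(q[1],q[0])-np.pi/2,q,st['force'],st['width'])
a=T['image'][...,::-1];b=S['image'][...,::-1]
z=lambda im,x,y:cv2.resize(im[y:y+75,x:x+99],(396,300),interpolation=cv2.INTER_CUBIC)
y=lambda im,x,y:cv2.resize(im[y:y+50,x:x+66],(396,300),interpolation=cv2.INTER_CUBIC)
cv2.imwrite('pics/c2.png',np.vstack([np.hstack([z(a,225,190),y(a,250,205)]),np.hstack([z(b,235,200),y(b,260,205)])]))
d=np.array([.4876,-.1168,.2523]);g=P(d,[0,-.053,.07])[0];print('groove',g)
c=np.r_[e[:2],.2523,e[2]-.019]
for n,q in(('L',[-.025,0,.015]),('R',[.025,0,.015]),('tip',[0.012,0,-.021]),('tip',[-.012,0,-.021])):
    w=P(c,q)[0];print(n,np.round((proj(T,w)-[250,205])*6+[396,0]),np.round((proj(S,w)-[260,205])*6+[396,300]))
print('groove px',np.round((proj(T,g)-[250,205])*6+[396,0]),np.round((proj(S,g)-[260,205])*6+[396,300]))
E
python3 run3.py
```

```text
[ 0.50049414 -0.16790971  0.13789536] 0.2532546016846793 [6.12145164e-01 7.90744961e-01 2.59842444e-04 7.98338939e-04] [ 0.42047818 -0.4417522  -0.82630754] 0.017738031393161085
groove [ 0.50083049 -0.16812206  0.07      ]
L [554. 210.] [632. 401.]
R [525. 100.] [508. 377.]
tip [533. 140.] [538. 443.]
tip [547. 191.] [597. 454.]
groove px [541. 172.] [565. 492.]
```

View pics/c2.png

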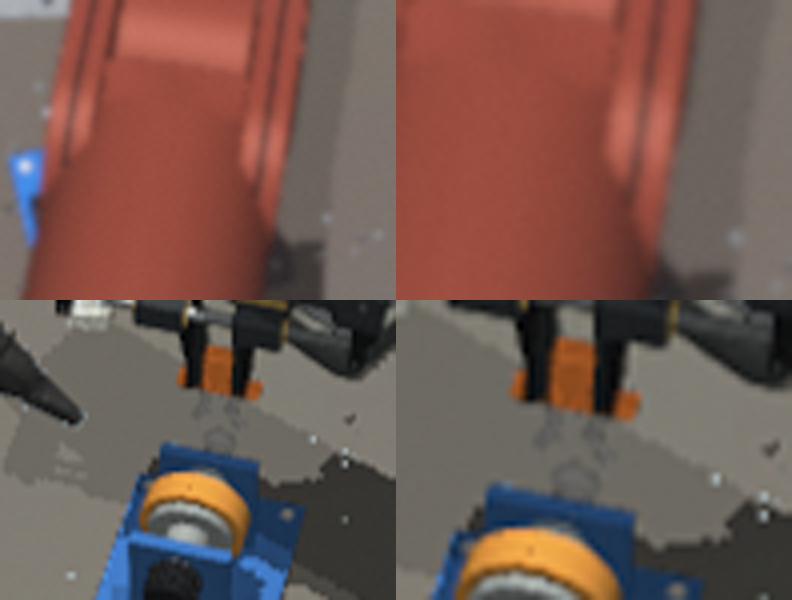

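The clip's shoulder ends at crop (514,385) and (636,404), and the legs sit right above the axle head at (575,480). This is within about 1 px of the prediction, so I press down in stages.

>>> apply_moves:
  moves:
    - [0,0,-0.3,0,0,0,0]
    - [0,0,-0.45,0,0,0,0]
    - [0,0,-0.55,0,0,0,0]
    - [0,0,-0.6,0,0,0,0]
    - [0,0,-0.6,0,0,0,0]

```text
time: 9.18
eef_pos: [0.5001, -0.1681, 0.1008]
tool_rot: [0.612, 0.791, 0.0, 0.0]
force: [2.5, -0.0, -0.2]
width: 0.0177
grasp_force: 40.0
```

>>> apply_moves:
  moves:
    - [0,0,-0.06,0,0,0,0]
    - [0,0,-0.12,0,0,0,0]
    - [0,0,-0.17,0,0,0,0]
    - [0,0,-0.2,0,0,0,0]
    - [0,0,-0.2,0,0,0,0]

```text
time: 9.8
eef_pos: [0.5002, -0.168, 0.0886]
tool_rot: [0.612, 0.791, 0.0, 0.0]
force: [5.6, 1.1, -0.6]
width: 0.0177
grasp_force: 40.0
```

>>> apply_moves:
  moves:
    - [0.02,0,-0.03,0,0,0,0]
    - [0.02,0,-0.06,0,0,0,0]
    - [0.02,0,-0.06,0,0,0,0]

```text
time: 10.18
eef_pos: [0.5009, -0.1681, 0.0871]
tool_rot: [0.612, 0.791, -0.001, 0.0]
force: [-6.5, 3.0, 24.2]
width: 0.0177
grasp_force: 40.0
```

>>> apply_moves:
  moves:
    - [0,0,0.05,0,0,0,0]
    - [0,0,0.05,0,0,0,0]
    - [0,0,0.05,0,0,0,45]
    - [0,0,0.05,0,0,0,45]
    - [0,0,0.05,0,0,0,45]
    - [0,0,0.05,0,0,0,45]
    - [0,0,0.6,0,0,0,45]
    - [0,0,1.4,0,0,0,45]
    - [0,0,2.2,0,0,0,45]
    - [-0.2,0.5,2.8,0,0,0,45]
    - [-0.4,1.3,2.8,0,0,0,45]
    - [-0.5,2.2,2.8,0,0,0,45]

```text
time: 11.68
eef_pos: [0.4703, -0.0354, 0.2534]
tool_rot: [0.613, 0.79, -0.0, 0.0]
force: [0.7, 0.8, 0.1]
width: 0.0452
grasp_force: 0.0
```

>>> apply_moves:
  moves:
    - [0,0.9,0,0,0,0,45]
    - [0,1.8,0,0,0,0,45]
    - [0,2.7,0,0,0,0,45]
    - [0,2.7,0,0,0,0,45]

```text
time: 12.18
eef_pos: [0.4699, 0.1304, 0.2532]
tool_rot: [0.609, 0.793, 0.0, -0.0]
force: [0.6, -1.2, -0.9]
width: 0.0451
grasp_force: 0.0
```

```bash
cat > run4.py <<'E'
from mfit import *
T,S=snap('top','top3'),snap('scene','scene3')
st=state();print(st['eef_pos'],st['force'],st['width'],st['time'])
d=np.array([.4876,-.1168,.2523]);g=P(d,[0,-.053,.07])[0];print(g)
for V in(T,S): fit([V],CLIP,'orange',np.r_[g[:2],.2523,.07])
a=T['image'][...,::-1];b=S['image'][...,::-1]
z=lambda im,x,y:cv2.resize(im[y:y+75,x:x+99],(396,300),interpolation=cv2.INTER_CUBIC)
cv2.imwrite('pics/c3.png',np.hstack([z(a,225,195),z(b,245,215)]))
E
python3 run4.py
```

```text
[0.47067399 0.12579984 0.25280469] [-0.70979108 -0.91622703 -0.62661297] 0.0452487290847495 12.275
[ 0.50083049 -0.16812206  0.07      ]
[ 0.5004 -0.1682  0.2171  0.07  ] 22.47 21.85
[ 0.4992 -0.1666  0.2823  0.07  ] 31.99 21.97
```

View pics/c3.png

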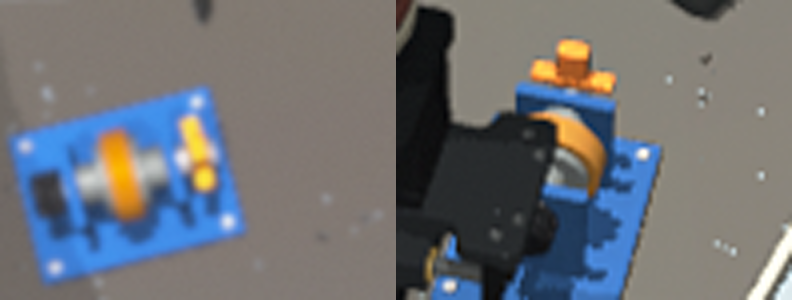

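The clip sits upright on the groove at crop (197,155), within 2 mm of where it should be. It is square to the axle, and the knob is home at (48,190). The gripper is clear, so I hand in.

```bash
python3 -c "
from workcell import *
print(job_done())"
```

```text
the job is handed in; nothing more can be done
None
```

I pushed the axle fully home, pressed the clip onto its groove until it stopped firmly and released it. The final pictures put the clip within about 2 mm of the groove's computed position. The job was handed in at about 12 s, but no verdict came back.

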